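# Gather the loose caps in the tray's pouring corner and hold it tilted

## Task

Put the stray black cap from the bench into the steel tray with the others while the tray stands flat. Then take the tray by its lug and tip it up on its clipped corner, that corner staying down on the bench, until all six caps have slid together into the clipped corner. Finish holding it tilted like that by the lug: do not set it down or let go, spill no cap, and leave everything else on the bench where it is.

Things in the scene. Friction and masses are not known exactly. Their poses are not given: they have to be found in the camera images.
- tray: Loose square open tray of bare steel, 0.3 to 0.5 kg, 140 mm a side, walls 4 mm thick, 40 mm high, floor 4 mm. One corner is clipped off; the opposite one carries an upright lug. Origin: centre of the square, underside. x runs along the diagonal from the lug corner (-99 mm) to the clipped corner (outer face at +80 mm, 38 mm wide); side corners at y = +99 and -99 mm; z up.
- lug (a point): Grip point at tray (-120, 0, 60) mm on the lug, an upright plate 12 mm thick (along tray y), x -139 to -91, z 30 to 76 mm: pinch it from above, fingers closing along tray y. To tilt, lift it in an arc about the clipped corner's lower edge and lean the hand as much as the tray, its upper end towards the clipped corner. Axes as the tray's.
- pour_edge (a point): Middle of the lower outer edge of the clipped corner, tray x = +80, y = 0, z = 0 mm: the 38 mm edge on which the tray rocks. Axes as the tray's.
- stray_cap: Black moulded screw cap, an upright disc 24 mm in diameter and 14 mm high, 12 g, slippery (friction about 0.1: it slides down the open floor at 5 to 7 degrees of tilt, but beside the tray wall it may cling until 25 to 30 degrees); origin: centre of its underside, z up. This one starts on the bench to the robot's left of the tray, outside it.
- cap1: Black moulded screw cap, an upright disc 24 mm in diameter and 14 mm high, 12 g, slippery (friction about 0.1: it slides down the open floor at 5 to 7 degrees of tilt, but beside the tray wall it may cling until 25 to 30 degrees); origin: centre of its underside, z up. Starts in the tray, in its lug half (tray x below 5 mm).
- cap2: Black moulded screw cap, an upright disc 24 mm in diameter and 14 mm high, 12 g, slippery (friction about 0.1: it slides down the open floor at 5 to 7 degrees of tilt, but beside the tray wall it may cling until 25 to 30 degrees); origin: centre of its underside, z up. Starts in the tray, in its lug half (tray x below 5 mm).
- cap3: Black moulded screw cap, an upright disc 24 mm in diameter and 14 mm high, 12 g, slippery (friction about 0.1: it slides down the open floor at 5 to 7 degrees of tilt, but beside the tray wall it may cling until 25 to 30 degrees); origin: centre of its underside, z up. Starts in the tray, in its lug half (tray x below 5 mm).
- cap4: Black moulded screw cap, an upright disc 24 mm in diameter and 14 mm high, 12 g, slippery (friction about 0.1: it slides down the open floor at 5 to 7 degrees of tilt, but beside the tray wall it may cling until 25 to 30 degrees); origin: centre of its underside, z up. Starts in the tray, in its lug half (tray x below 5 mm).
- cap5: Black moulded screw cap, an upright disc 24 mm in diameter and 14 mm high, 12 g, slippery (friction about 0.1: it slides down the open floor at 5 to 7 degrees of tilt, but beside the tray wall it may cling until 25 to 30 degrees); origin: centre of its underside, z up. Starts in the tray, in its lug half (tray x below 5 mm).
- bottle: Bystander, leave alone: white plastic bottle, 58 mm across, 130 mm high; origin at its foot.
- jar: Bystander, leave alone: amber glass jar, 60 mm across, 85 mm high; origin at its foot.
- cup: Bystander, leave alone: white ceramic cup, 64 mm across, 80 mm high; origin at its foot.
- scanner: Bystander, leave alone: hand-held code scanner lying down, about 173 x 50 x 34 mm, along its x; origin near its middle, on the bench.
- calculator: Bystander, leave alone: pocket calculator, 120 x 75 x 16 mm; origin under its middle.
- trackball: Bystander, leave alone: trackball, 100 x 65 x 34 mm; origin under its middle.

How it is judged:
By the outcome, as a careful person would: the job done as asked, in the order asked, and still so for the second after the job is handed in, while the arm keeps its last pose, push and grip.
It also fails if it takes over 46 s, if anything falls off the work surface, if the arm or the gripper's body presses on something with over 40 N, if the wrist force passes 120 N, or if a joint passes its speed limit or range.

## Robot

A 7-joint arm with a two-finger parallel gripper is mounted at the origin on the work surface. World frame = base frame: x ahead of the robot, y to its left, z up, the work surface at z = 0. Lengths are in mm, angles in rad, forces in N, time in s.
With the tool pointing down it reaches from about 400 to 875 mm from the base axis. Payload 4.4 kg.
Tool frame: the origin (TCP) lies at the very end of the fingers, on their centre line; the grasp point (between the pads) lies 19 mm behind it; z points along the fingers, x is the direction in which the jaws open and shut, and the axes are right-handed (so a half turn about z gives the same grasp; the last joint's range is limited). The gripper opens to 85 mm and grips with 20 to 120 N. Pads are 22 mm wide; open, the fingers measure 114 mm over their backs; the gripper's body (76 mm by 85 mm) begins 54 mm behind the grasp point. The pads swing forward as they close: fully open they stand 13 mm farther back than shut.
Start: joints at [1.065, 0.628, 0.038, 1.517, -0.027, 0.996, -0.02], TCP at [276.771, -588.146, 231.313] pointing down, gripper open.
Joint ranges: [-3.06, 3.06], [-0.37, 2.12], [-1.25, 1.32], [0.18, 2.47], [-1.1, 4.24], [0.23, 1.98], [-2.94, 2.94]. Speed limits (rad/s): [2.57, 2.57, 3.14, 3.14, 3.14, 3.14, 3.14].

## Interface

Orientations are given as [roll, pitch, yaw] about the fixed x, y, z axes, in that order (R = Rz(yaw) Ry(pitch) Rx(roll)).
In Python, from cell import * gives the robot as it stands. The module is installed in compiled form; this text tells all that it offers.
- The arm moves only by the tool play_rows, never from a script. Its argument "targets" is a list of rows, each an object with "slide": the shift along the tool's x, y, z in mm, a list of three; "turn": the turn, a rotation vector about the tool's x, y, z in degrees, a list of three; "hand": the finger opening in mm, from 0 to 85.4. A call has 1 to 5 rows; each row shifts and turns the commanded pose from where the row before left it, along the tool's axes as they then stand; what a row does not reach is not made up. A row lasts 1/8 s, in which the tool goes at most 62.5 mm and 10.7 degrees, less where a joint would pass 70% of its speed; a pose out of reach is approached as far as the arm can. A call is refused whole if a number of a shift passes 62.5 or a number of a turn 10.7, either way. A call with a gripper value outside its range is refused whole. The fingers move at their own pace and stop on an object; the grip force is fixed at half the most. Time passes only in rows, so rows that do not move let the fingers close. It gives the time, the measured TCP pose, the force and the opening at its end, in the units of the state.
- read_state(): the state, without advancing time (a new reading comes with each control period).
- get_image(name): name is "scene" or "top"; returns (picture, depth): 384x512x3 uint8, blue, green, red; 384x512 float32, mm along the optical axis (not along the pixel's ray), 0 where there is no reading.
- calibration(name): a dict with "K" (3x3 intrinsics, pixels), "D" ([k1, k2, p1, p2, k3] as OpenCV has them; the pictures are not rectified), "R" (3x3) and "t" (3): a world point X has camera coordinates R X + t. Camera axes: x right, y down, z forward; pixel columns grow to the right and rows downward; lengths in mm; the calibration is good to about 2 mm. A picture is of the moment at which its call begins. calibration takes no time and is no camera call.
- finish_job(): hands the job in, once; it reports no verdict.
The state is a dict: "clock": time; "qpos": joint angles; "qd": joint speeds; "tau": joint torques, N m; "eef_pos": TCP position; "tool_rot": TCP orientation; "force": force on the tool from outside, world axes, zero at the start; "torque": the same for the moment, N m; "width": finger opening in mm.
Only numpy, scipy, OpenCV 4.12 (cv2) and the standard library are available. Lean on these libraries where they do the work, as an engineer would, in place of code of your own. Each camera call takes 0.05 s, during which the arm holds its last target.

## Working session

There is one attempt and no reset: what is moved stays moved. The work goes in short steps, Python scripts to look and compute and a tool call to move; the robot and the scene stay as the last step left them, time stands still between calls to the robot, and variables do not carry over. Pictures are saved under pics/ and viewed, and the job is handed in when it is done.

Besides the shell and the picture viewer there is one more tool, called after "Emit:" as name(argument=value, ...) on one line, values as JSON. play_rows: Moves the arm, as the interface text tells. Its arguments: {"type":"object","properties":{"targets":{"type":"array"}},"required":["targets"]}

```bash
mkdir -p pics; ls
python3 - <<'E'
from cell import *
import cv2
print(read_state())
for n in("scene","top"):
    p,d=get_image(n); cv2.imwrite(f"pics/{n}0.png",p)
    import numpy as np
    np.save(f"pics/{n}0.npy",d)
    print(calibration(n))
E
```

```text
pics
{'clock': 0.0, 'qpos': array([ 1.06520593,  0.62934401,  0.03845498,  1.51837362, -0.02706215,
        0.99633573, -0.0200071 ]), 'qd': array([ 0.0018647 , -0.00142479,  0.00024424, -0.00031436, -0.00060698,
       -0.00019955, -0.00057924]), 'tau': array([ 1.43838220e-04, -5.63396108e+01,  1.22621041e+00, -1.93444043e+01,
        1.09624013e-02,  1.06006226e-02, -1.58234633e-05]), 'eef_pos': array([ 276.49963777, -587.54942014,  230.38891157]), 'tool_rot': array([-3.14157418e+00,  1.94306885e-03, -1.13105750e+00]), 'force': array([-0.0932355 , -0.32860856,  0.87465803]), 'torque': array([-0.05170866,  0.04036795, -0.02776316]), 'width': 85.34389306866474}
{'K': array([[408.11742691,   0.        , 250.70591731],
       [  0.        , 408.11742691, 197.0913436 ],
       [  0.        ,   0.        ,   1.        ]]), 'D': array([-0.08680277,  0.        ,  0.        ,  0.        ,  0.        ]), 'R': array([[-0.03475463,  0.99933017,  0.01146   ],
       [ 0.85195207,  0.03561992, -0.52240683],
       [-0.52246511, -0.00839269, -0.85261936]]), 't': array([  40.85600317, -414.26452933, 1364.72093308])}
{'K': array([[391.88980961,   0.        , 258.77537708],
       [  0.        , 391.88980961, 188.96421163],
       [  0.        ,   0.        ,   1.        ]]), 'D': array([-0.10147639,  0.        ,  0.        ,  0.        ,  0.        ]), 'R': array([[-0.02083376, -0.99972748,  0.01053183],
       [-0.9959087 ,  0.0198254 , -0.08816356],
       [ 0.08793073, -0.01232552, -0.99605033]]), 't': array([  -8.23932396,  547.7396151 , 1188.51645295])}
```

View pics/scene0.png

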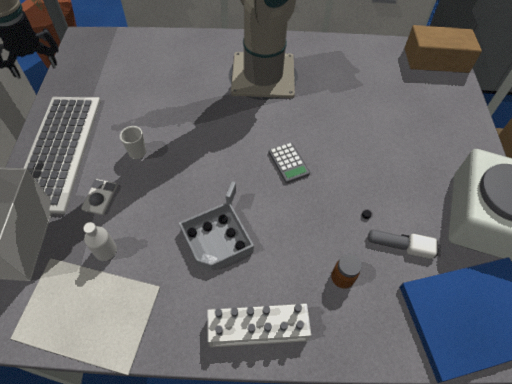

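View pics/top0.png

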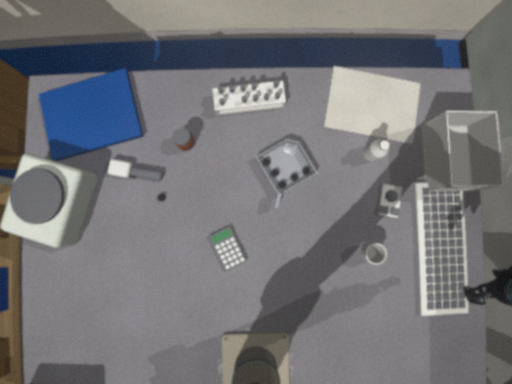

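Scene view: tray around (215,237) with its lug at (231,192), stray cap at (366,215). Top view: tray around (288,165), lug at (279,198), stray cap at (161,197). Next I'll zoom in and measure.

```bash
cat > h.py <<'E'
import numpy as np, cv2
from cell import *
def ray(n,u,v):
    c=calibration(n);x,y=cv2.undistortPoints(np.array([[[u,v]]],float),c["K"],c["D"])[0,0]
    R=c["R"];t=c["t"];return -R.T@t, R.T@np.array([x,y,1.])
def onz(n,u,v,z):
    o,d=ray(n,u,v);s=(z-o[2])/d[2];return o+s*d
def dpt(n,u,v,D):
    o,d=ray(n,u,v);return o+d*D[int(round(v)),int(round(u))]
def tri(a,b):
    o1,d1=ray("scene",*a);o2,d2=ray("top",*b)
    A=np.stack([d1,-d2],1);s=np.linalg.lstsq(A,o2-o1,rcond=None)[0]
    p,q=o1+s[0]*d1,o2+s[1]*d2;return (p+q)/2,np.linalg.norm(p-q)
def proj(n,X):
    c=calibration(n);return cv2.projectPoints(np.array([X],float),cv2.Rodrigues(c["R"])[0],c["t"],c["K"],c["D"])[0][0,0]
E
python3 - <<'E'
from h import *
p=cv2.imread("pics/scene0.png")[175:275,170:260];a=cv2.resize(p,None,fx=4,fy=4,interpolation=2)
q=cv2.imread("pics/top0.png")[125:215,245:330];b=cv2.resize(q,None,fx=4,fy=4,interpolation=2)
o=np.zeros((400,700,3),np.uint8);o[:400,:360]=a;o[:360,360:700]=b
cv2.imwrite("pics/z0.png",o)
for n,r in(("scene",(350,200,382,230)),("top",(150,188,172,207))):
    im=cv2.imread(f"pics/{n}0.png");D=np.load(f"pics/{n}0.npy")
    x0,y0,x1,y1=r;m=(im[y0:y1,x0:x1].max(2)<50).astype(np.uint8)
    k,l,s,c=cv2.connectedComponentsWithStats(m)
    for i in range(1,k):
        u,v=c[i]+[x0,y0];print(n,s[i],u,v,onz(n,u,v,7),dpt(n,u,v,D))
E
```

```text
scene [12 10  9  9 62] 366.06451612903226 214.3709677419355 [532.60881445 284.70753048   7.        ] [537.47964714 281.98115082  15.55918999]
```

View pics/z0.png

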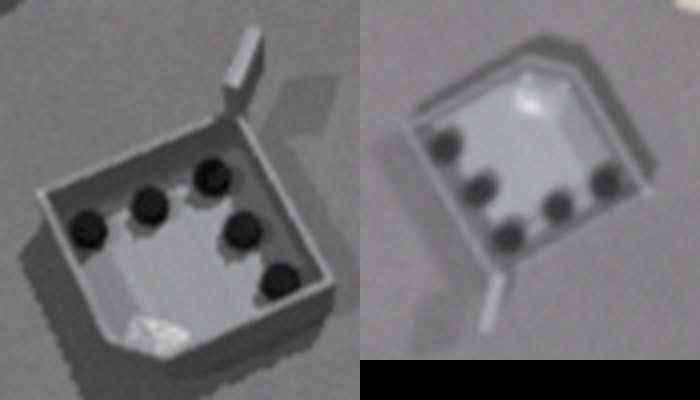

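Run:
```python
from h import *
np.set_printoptions(precision=1,suppress=True)
im=cv2.imread("pics/top0.png");D=np.load("pics/top0.npy")
w=im[188:207,150:172].max(2).astype(float);m=w<90
v,u=np.nonzero(m);wt=90-w[m];u=(u*wt).sum()/wt.sum()+150;v=(v*wt).sum()/wt.sum()+188
print("top stray",m.sum(),u,v,onz("top",u,v,10)); print(tri((366.06,214.37),(u,v)))
S=lambda a,b:((a+.5)/4-.5+170,(b+.5)/4-.5+175)
T=lambda a,b:((a-360+.5)/4-.5+245,(b+.5)/4-.5+125)
for nm,a,b in [("-y cor",S(40,192),T(652,190)),("+y cor",S(333,283),T(405,125)),("clipL",S(112,340),T(578,65)),("clipR",S(168,357),T(530,58))]:
    print(nm,onz("scene",*a,40),onz("top",*b,40),tri(a,b))
print("lugtop scene",onz("scene",*S(253,28),76),onz("scene",*S(232,80),76),onz("scene",*S(243,55),76),"top",onz("top",*T(487,330),76),onz("top",*T(498,275),76))
print("lugcorner",onz("scene",*S(240,118),40),onz("top",*T(498,266),40))
for c in [(88,230),(150,206),(212,177),(243,230),(281,280)]: print("cap",onz("scene",*S(*c),16))
for c in [(605,183),(557,207),(508,237),(480,188),(444,147)]: print("capT",onz("top",*T(*c),16))
```

```text
top stray 49 161.43410138248848 196.70691244239632 [530.4 286.3  10. ]
(array([530.7, 286.8,   3.7]), np.float64(1.9868186311519134))
-y cor [ 594.4 -199.3   40. ] [ 594.5 -201.4   40. ] (array([ 594.4, -200.3,   40.1]), np.float64(2.1185174899025725))
+y cor [649.2 -13.5  40. ] [648.5 -12.4  40. ] (array([648.7, -12.9,  38.9]), np.float64(1.0741193024030484))
clipL [ 691.9 -144.    40. ] [ 693.2 -147.4   40. ] (array([ 692.7, -145.4,   41.9]), np.float64(3.362870998012347))
clipR [ 701.3 -109.7   40. ] [ 699.3 -110.3   40. ] (array([ 700. , -110.3,   36.7]), np.float64(0.473095542919448))
lugtop scene [489.3 -70.4  76. ] [529.  -81.3  76. ] [510.1 -75.6  76. ] top [488.  -69.6  76. ] [528.6 -78.7  76. ]
lugcorner [535.3 -77.1  40. ] [538.2 -81.2  40. ]
cap [ 607.7 -170.2   16. ]
cap [ 588.9 -132.4   16. ]
cap [566.2 -94.1  16. ]
cap [603.6 -71.8  16. ]
cap [637.4 -46.   16. ]
capT [ 603.8 -168.5   16. ]
capT [ 585.6 -130.2   16. ]
capT [562.7 -91.2  16. ]
capT [601.7 -70.2  16. ]
capT [634.6 -42.8  16. ]
```

Run:
```python
from h import *
np.set_printoptions(precision=1,suppress=True)
for p in [(368,236),(372,231),(371,243),(437,257)]: print(onz("scene",*p,25))
for p in [(164,172),(160,180)]: print(onz("top",*p,25))
print("jar",onz("scene",348,260,85),"calc",onz("scene",270,160,16),onz("scene",285,182,16),onz("scene",308,175,16),onz("scene",290,143,16))
im=cv2.imread("pics/scene0.png")[195:265,340:450];cv2.imwrite("pics/z1.png",cv2.resize(im,None,fx=6,fy=6,interpolation=2))
```

```text
[605.6 277.   25. ]
[591. 289.  25.]
[624.9 282.5  25. ]
[658.2 446.2  25. ]
[606.3 274.8  25. ]
[581.5 287.3  25. ]
jar [698.5 204.8  85. ] calc [371.4  26.6  16. ] [444.6  68.5  16. ] [418.5 132.7  16. ] [307.   84.5  16. ]
```

View pics/z1.png

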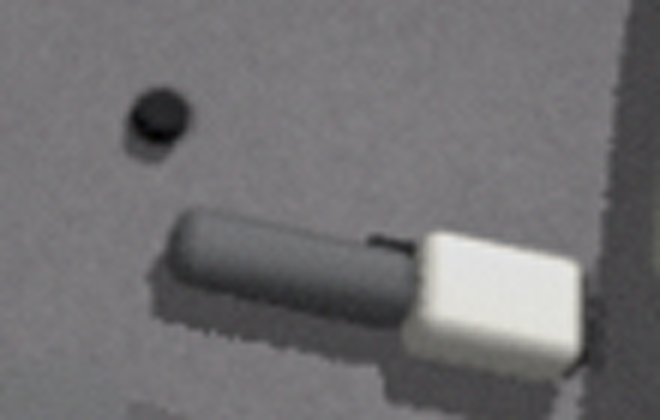

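Emit:
play_rows(targets=[{"slide": [0,0,0],"turn": [0,0,-9.7],"hand": 50},{"slide": [0,0,0],"turn": [0,0,-9.7],"hand": 50},{"slide": [0,0,0],"turn": [0,0,-9.7],"hand": 50},{"slide": [0,0,0],"turn": [0,0,-9.7],"hand": 50},{"slide": [0,0,0],"turn": [0,0,-9.7],"hand": 50}])

```text
clock: 0.72
eef_pos: [276.5, -587.8, 230.8]
tool_rot: [-3.141, 0.001, -0.279]
force: [0.1, -0.4, 0.4]
width: 49.8
```

```bash
cat > go.py <<'E'
import sys
from h import *
from scipy.spatial.transform import Rotation as Ro
np.set_printoptions(precision=2,suppress=True)
def go(P,rpy=None):
    s=read_state();R=Ro.from_euler("xyz",s["tool_rot"])
    print("t",s["clock"],"pos",s["eef_pos"],"rpy",np.degrees(s["tool_rot"]),"w",s["width"],"F",s["force"])
    print("q",s["qpos"])
    if P is not None: print("slide",R.inv().apply(np.array(P)-s["eef_pos"]))
    if rpy is not None: print("turn",np.degrees((R.inv()*Ro.from_euler("xyz",rpy,degrees=True)).as_rotvec()))
if __name__=="__main__":
    a=[float(x) for x in sys.argv[1:]]
    go(a[:3], a[3:6] or None)
E
python3 go.py 531.5 285.5 180 180 0 -16.2
```

```text
t 0.725 pos [ 276.53 -587.83  230.77] rpy [-179.95    0.05  -15.98] w 49.7567815539331 F [ 0.15 -0.37  0.41]
q [ 1.2   0.63 -0.19  1.51  0.14  1.01  0.69]
slide [   4.67 -909.74   51.49]
turn [-0.05  0.05  0.22]
```

Emit:
play_rows(targets=[{"slide": [0,-40,0],"turn": [0,0,0],"hand": 50},{"slide": [0,-50,0],"turn": [0,0,0],"hand": 50},{"slide": [0,-50,0],"turn": [0,0,0],"hand": 50},{"slide": [0,-50,0],"turn": [0,0,0],"hand": 50},{"slide": [0,-50,0],"turn": [0,0,0],"hand": 50}])

```text
clock: 1.35
eef_pos: [344.3, -356.1, 231.1]
tool_rot: [-3.141, 0.0, -0.285]
force: [1.0, 0.4, 0.1]
width: 50.2
```

Emit:
play_rows(targets=[{"slide": [0,-50,0],"turn": [0,0,0],"hand": 50},{"slide": [0,-50,0],"turn": [0,0,0],"hand": 50},{"slide": [0,-50,0],"turn": [0,0,0],"hand": 50},{"slide": [0,-50,0],"turn": [0,0,0],"hand": 50},{"slide": [0,-50,0],"turn": [0,0,0],"hand": 50}])

```text
clock: 1.98
eef_pos: [414.4, -116.3, 231.3]
tool_rot: [3.142, 0.0, -0.285]
force: [0.7, -0.4, 0.1]
width: 49.8
```

Emit:
play_rows(targets=[{"slide": [0,-50,0],"turn": [0,0,0],"hand": 50},{"slide": [0,-50,0],"turn": [0,0,0],"hand": 50},{"slide": [0,-50,0],"turn": [0,0,0],"hand": 50},{"slide": [0,-50,0],"turn": [0,0,0],"hand": 50},{"slide": [0,-50,0],"turn": [0,0,0],"hand": 50}])

```text
clock: 2.6
eef_pos: [484.7, 123.5, 231.1]
tool_rot: [3.141, 0.0, -0.285]
force: [0.3, 0.0, -0.1]
width: 50.5
```

```bash
python3 go.py 531.5 285.5 100 180 0 -16.2
```

```text
t 2.6 pos [484.67 123.49 231.12] rpy [179.98   0.01 -16.31] w 50.53167857219589 F [ 0.3   0.03 -0.05]
q [-0.08  0.43 -0.31  1.92  0.18  0.82 -0.77]
slide [  -0.54 -168.69  131.06]
turn [ 0.02  0.01 -0.11]
```

Emit:
play_rows(targets=[{"slide": [0,-50,20],"turn": [0,0,0],"hand": 50},{"slide": [0,-50,30],"turn": [0,0,0],"hand": 50},{"slide": [0,-45,40],"turn": [0,0,0],"hand": 50},{"slide": [0,-20,40],"turn": [0,0,0],"hand": 50},{"slide": [0,0,0],"turn": [0,0,0],"hand": 50}])

```text
clock: 3.22
eef_pos: [528.1, 281.1, 97.9]
tool_rot: [3.137, 0.005, -0.282]
force: [0.4, 0.3, 1.1]
width: 50.2
```

```bash
python3 go.py 531.5 285.5 20 180 0 -16.2
```

```text
t 3.225 pos [528.12 281.09  97.85] rpy [179.76   0.31 -16.13] w 50.153023318640294 F [0.4  0.34 1.06]
q [-0.38  0.74 -0.25  1.77  0.26  0.67 -1.06]
slide [ 2.44 -5.5  77.82]
turn [0.24 0.31 0.07]
```

Emit:
play_rows(targets=[{"slide": [2.4,-5.5,20],"turn": [0,0,0],"hand": 50},{"slide": [0,0,25],"turn": [0,0,0],"hand": 50},{"slide": [0,0,10],"turn": [0,0,0],"hand": 50},{"slide": [0,0,0],"turn": [0,0,0],"hand": 50}])

```text
clock: 3.72
eef_pos: [534.9, 284.2, 46.4]
tool_rot: [3.141, -0.0, -0.286]
force: [-0.2, -0.2, 0.2]
width: 50.3
```

```bash
python3 go.py 531.5 285.5 4 180 0 -16.2
python3 - <<'E'
from h import *
im,_=get_image("scene");cv2.imwrite("pics/s1.png",cv2.resize(im[130:270,300:450],None,fx=4,fy=4,interpolation=2))
E
```

```text
t 3.725 pos [534.87 284.24  46.37] rpy [179.97  -0.   -16.36] w 50.29714984932286 F [-0.19 -0.2   0.22]
q [-0.4   0.82 -0.22  1.78  0.29  0.58 -1.08]
slide [-3.59 -0.28 42.37]
turn [ 0.03 -0.   -0.16]
```

View pics/s1.png

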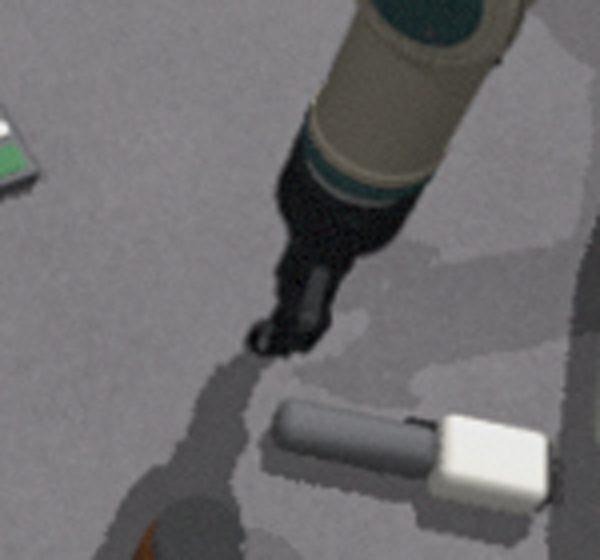

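The gripper is above the cap and hides it, tips at about (270,340) in the crop. The scanner is clear of the fingers. I'll go down in small steps.

Emit:
play_rows(targets=[{"slide": [-3.6,0,12],"turn": [0,0,0],"hand": 50},{"slide": [0,0,14],"turn": [0,0,0],"hand": 50},{"slide": [0,0,12],"turn": [0,0,0],"hand": 50},{"slide": [0,0,4],"turn": [0,0,0],"hand": 50},{"slide": [0,0,0],"turn": [0,0,0],"hand": 50}])

```text
clock: 4.4
eef_pos: [531.0, 286.0, 3.8]
tool_rot: [3.141, 0.0, -0.284]
force: [0.8, 1.2, -0.4]
width: 50.2
```

```bash
python3 go.py 531.5 285.5 4 180 0 -16.2
```

```text
t 4.4 pos [531.02 285.98   3.8 ] rpy [179.97   0.03 -16.3 ] w 50.18626758389738 F [ 0.78  1.21 -0.37]
q [-0.42  0.88 -0.19  1.79  0.31  0.5  -1.1 ]
slide [ 0.59  0.32 -0.2 ]
turn [ 0.03  0.03 -0.1 ]
```

Emit:
play_rows(targets=[{"slide": [0,0,0],"turn": [0,0,0],"hand": 15},{"slide": [0,0,0],"turn": [0,0,0],"hand": 15},{"slide": [0,0,0],"turn": [0,0,0],"hand": 15},{"slide": [0,0,0],"turn": [0,0,0],"hand": 15}])

```text
clock: 4.9
eef_pos: [531.7, 286.4, 5.0]
tool_rot: [-3.141, -0.001, -0.285]
force: [-1.6, 0.2, 6.3]
width: 21.0
```

Emit:
play_rows(targets=[{"slide": [0,0,-3],"turn": [0,0,0],"hand": 15},{"slide": [0,0,-20],"turn": [0,0,0],"hand": 15},{"slide": [0,0,-40],"turn": [0,0,0],"hand": 15},{"slide": [0,0,-40],"turn": [0,0,0],"hand": 15},{"slide": [0,30,-20],"turn": [0,0,0],"hand": 15}])

```text
clock: 5.52
eef_pos: [524.1, 260.6, 131.0]
tool_rot: [-3.135, -0.004, -0.281]
force: [0.3, -0.6, 0.3]
width: 20.9
```

```bash
python3 go.py 640.8 -112.2 130 180 0 -16.2
python3 - <<'E'
from h import *
im,_=get_image("scene");cv2.imwrite("pics/s2.png",cv2.resize(im[100:260,290:440],None,fx=4,fy=3.75,interpolation=2))
E
```

```text
t 5.525 pos [524.13 260.57 131.03] rpy [-179.65   -0.21  -16.12] w 20.939567429950454 F [ 0.33 -0.62  0.32]
q [-0.34  0.67 -0.27  1.8   0.25  0.7  -1.03]
slide [215.58 325.73  -0.2 ]
turn [-0.35 -0.21  0.08]
```

View pics/s2.png

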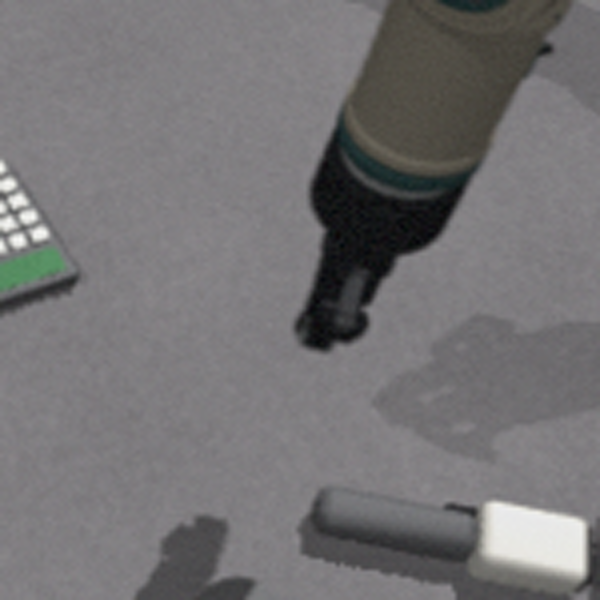

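Cap is held: the bench spot is empty and the width is steady at 20.9. Next I move over the tray centre, towards the empty clipped half.

Emit:
play_rows(targets=[{"slide": [30,45,0],"turn": [0,0,0],"hand": 15},{"slide": [30,50,0],"turn": [0,0,0],"hand": 15},{"slide": [30,50,0],"turn": [0,0,0],"hand": 15},{"slide": [30,50,0],"turn": [0,0,0],"hand": 15},{"slide": [30,50,0],"turn": [0,0,0],"hand": 15}])

```text
clock: 6.2
eef_pos: [598.4, -21.9, 128.4]
tool_rot: [-3.141, -0.001, -0.285]
force: [0.6, 0.1, -0.6]
width: 21.1
```

Emit:
play_rows(targets=[{"slide": [30,40,0],"turn": [0,0,0],"hand": 15},{"slide": [25,30,0],"turn": [0,0,0],"hand": 15},{"slide": [0,0,0],"turn": [0,0,0],"hand": 15}])

```text
clock: 6.58
eef_pos: [631.7, -108.0, 127.9]
tool_rot: [3.139, -0.002, -0.291]
force: [-0.0, 0.1, -0.2]
width: 20.8
```

```bash
python3 go.py 640.8 -112.2 60 180 0 -16.2
python3 - <<'E'
from h import *
im,_=get_image("scene");cv2.imwrite("pics/s3.png",cv2.resize(im[120:290,150:310],None,fx=4,fy=3.5,interpolation=2))
E
```

```text
t 6.575 pos [ 631.66 -108.    127.91] rpy [179.86  -0.11 -16.7 ] w 20.830798315034556 F [-0.04  0.06 -0.16]
q [ 0.31  0.75 -0.31  1.63  0.3   0.8  -0.42]
slide [ 9.83  1.23 67.94]
turn [ 0.14 -0.11 -0.5 ]
```

View pics/s3.png

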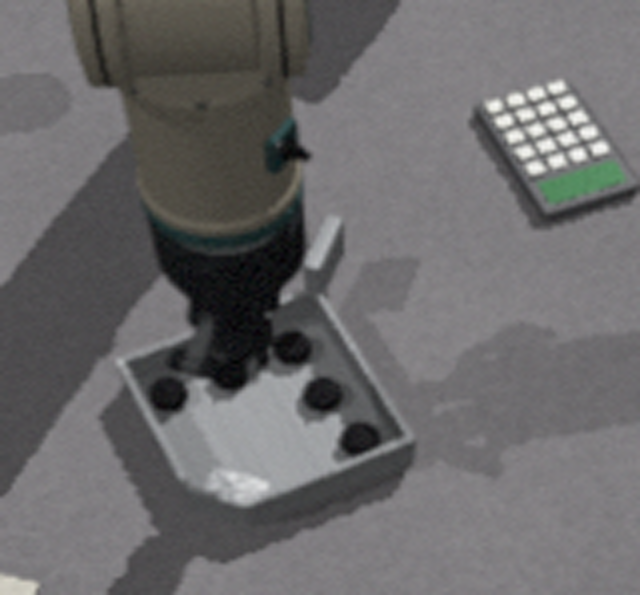

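The view shows the gripper above the tray with all five caps in place, and it is well inside the walls. Descending.

Emit:
play_rows(targets=[{"slide": [9,1,25],"turn": [0,0,0],"hand": 15},{"slide": [0,0,30],"turn": [0,0,0],"hand": 15},{"slide": [0,0,30],"turn": [0,0,0],"hand": 15},{"slide": [0,0,20],"turn": [0,0,0],"hand": 15},{"slide": [0,0,0],"turn": [0,0,0],"hand": 15}])

```text
clock: 7.25
eef_pos: [638.3, -104.8, 21.3]
tool_rot: [3.142, 0.003, -0.283]
force: [-0.1, -0.3, 0.1]
width: 20.8
```

```bash
python3 go.py 640.8 -112.2 11 180 0 -16.2
```

```text
t 7.25 pos [ 638.26 -104.79   21.26] rpy [180.     0.17 -16.22] w 20.776921297549773 F [-0.08 -0.33  0.15]
q [ 0.27  0.9  -0.26  1.66  0.35  0.63 -0.46]
slide [ 4.54  6.41 10.25]
turn [ 0.    0.17 -0.02]
```

Emit:
play_rows(targets=[{"slide": [4,6,6],"turn": [0,0,0],"hand": 15},{"slide": [0,0,4.5],"turn": [0,0,0],"hand": 15},{"slide": [0,0,0],"turn": [0,0,0],"hand": 15}])

```text
clock: 7.62
eef_pos: [641.6, -113.3, 12.0]
tool_rot: [-3.142, -0.0, -0.285]
force: [-1.1, -1.2, -0.2]
width: 20.8
```

```bash
python3 go.py 640.8 -112.2 10 180 0 -16.2
python3 - <<'E'
from h import *
im,_=get_image("scene");cv2.imwrite("pics/s4.png",cv2.resize(im[120:290,150:310],None,fx=4,fy=3.5,interpolation=2))
E
```

```text
t 7.625 pos [ 641.64 -113.29   11.96] rpy [-180.     -0.01  -16.34] w 20.772529747599012 F [-1.12 -1.19 -0.2 ]
q [ 0.28  0.92 -0.26  1.65  0.35  0.62 -0.45]
slide [-1.11 -0.81  1.96]
turn [-0.   -0.01 -0.14]
```

View pics/s4.png

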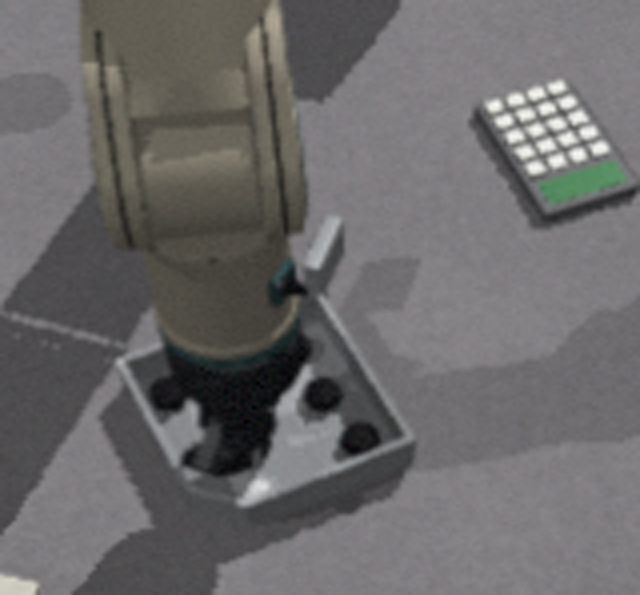

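Emit:
play_rows(targets=[{"slide": [0,0,2],"turn": [0,0,0],"hand": 15},{"slide": [0,0,0],"turn": [0,0,0],"hand": 28},{"slide": [0,0,0],"turn": [0,0,0],"hand": 38},{"slide": [0,0,0],"turn": [0,0,0],"hand": 38},{"slide": [0,0,-12],"turn": [0,0,0],"hand": 38}])

```text
clock: 8.3
eef_pos: [640.8, -112.9, 21.4]
tool_rot: [3.141, 0.002, -0.284]
force: [0.3, -0.3, 0.0]
width: 38.1
```

Emit:
play_rows(targets=[{"slide": [0,0,-25],"turn": [0,0,0],"hand": 38},{"slide": [0,0,-40],"turn": [0,0,0],"hand": 38},{"slide": [0,0,-40],"turn": [0,0,0],"hand": 50},{"slide": [-20,-30,-40],"turn": [0,0,0],"hand": 50},{"slide": [-40,-30,-10],"turn": [0,0,0],"hand": 50}])

```text
clock: 8.93
eef_pos: [603.7, -38.0, 180.8]
tool_rot: [-3.139, -0.008, -0.287]
force: [0.4, 1.1, 0.6]
width: 50.1
```

```bash
python3 go.py 506.4 -73.1 130 180 0 73.8
python3 - <<'E'
from h import *
for n,r in(("scene",(170,120,310,290)),("top",(240,125,330,215))):
    im,_=get_image(n);cv2.imwrite(f"pics/{n}5.png",im)
E
```

```text
t 8.925 pos [603.69 -37.96 180.76] rpy [-179.85   -0.46  -16.42] w 50.099028740783595 F [0.4  1.13 0.65]
q [ 0.23  0.63 -0.34  1.7   0.26  0.84 -0.51]
slide [-83.79  61.34  49.93]
turn [  0.24  -0.48 -90.22]
```

View pics/scene5.png

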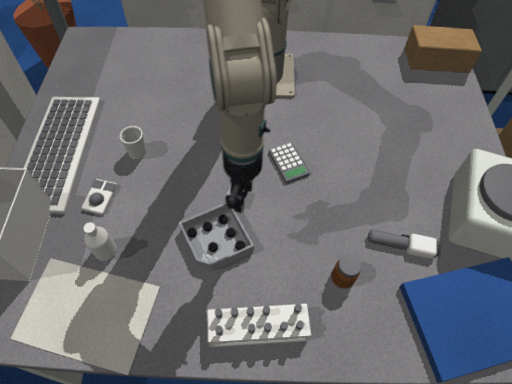

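View pics/top5.png

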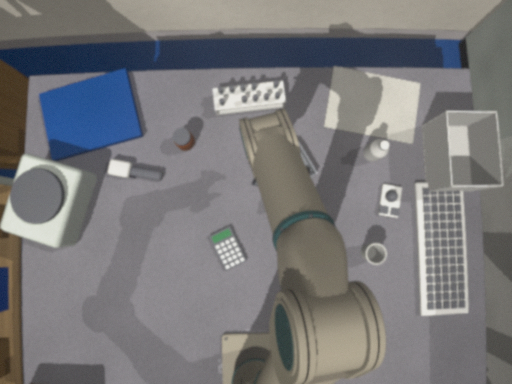

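All six caps are in the tray: the stray one sits at scene (212,233), and the tray hasn't moved. Now I turn the hand 90° for the lug.

Emit:
play_rows(targets=[{"slide": [-20,0,0],"turn": [0,0,-10],"hand": 50},{"slide": [0,0,0],"turn": [0,0,-10],"hand": 50},{"slide": [0,0,0],"turn": [0,0,-10],"hand": 50},{"slide": [0,0,0],"turn": [0,0,-10],"hand": 50},{"slide": [0,0,0],"turn": [0,0,-10],"hand": 50}])

```text
clock: 9.65
eef_pos: [581.8, -33.4, 177.4]
tool_rot: [3.141, -0.0, 0.594]
force: [-0.5, 0.4, 0.0]
width: 49.9
```

Emit:
play_rows(targets=[{"slide": [0,0,0],"turn": [0,0,-10],"hand": 50},{"slide": [0,0,0],"turn": [0,0,-10],"hand": 50},{"slide": [0,0,0],"turn": [0,0,-10],"hand": 50},{"slide": [0,0,0],"turn": [0,0,-10],"hand": 50},{"slide": [0,0,0],"turn": [0,0,0],"hand": 50}])

```text
clock: 10.28
eef_pos: [581.8, -33.5, 177.1]
tool_rot: [3.141, -0.0, 1.284]
force: [0.6, 0.6, 0.1]
width: 49.9
```

```bash
python3 go.py 506.4 -73.1 130 180 0 73.8
python3 - <<'E'
from h import *
np.set_printoptions(precision=1,suppress=True)
# compare tray before/after
a=cv2.imread("pics/scene0.png");
b,_=get_image("scene");cv2.imwrite("pics/scene6.png",b)
cv2.imwrite("pics/z6.png",np.hstack([cv2.resize(x[175:275,170:260],None,fx=4,fy=4,interpolation=2) for x in(a,b)]))
E
```

```text
t 10.275 pos [581.76 -33.47 177.09] rpy [179.99  -0.01  73.56] w 49.931681860968965 F [0.62 0.64 0.09]
q [ 0.48  0.7  -0.77  1.75  0.59  0.93  0.74]
slide [-59.35 -61.07  47.08]
turn [ 0.01 -0.01 -0.24]
```

View pics/z6.png

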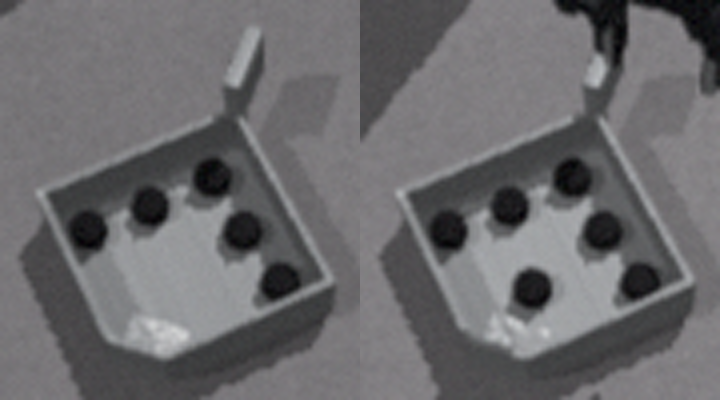

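The tray is where it was and all six caps sit upright. Moving over the lug.

Emit:
play_rows(targets=[{"slide": [-30,-30,10],"turn": [0,0,0],"hand": 50},{"slide": [-29,-31,20],"turn": [0,0,0],"hand": 50},{"slide": [0,0,15],"turn": [0,0,0],"hand": 50},{"slide": [0,0,0],"turn": [0,0,0],"hand": 50},{"slide": [0,0,0],"turn": [0,0,0],"hand": 50}])

```text
clock: 10.95
eef_pos: [508.2, -71.6, 132.5]
tool_rot: [3.14, -0.001, 1.286]
force: [0.0, 0.0, 0.3]
width: 49.9
```

```bash
python3 go.py 506.4 -73.1 80 180 0 73.8;  python3 - <<'E'
from h import *
b,_=get_image("scene");cv2.imwrite("pics/z7.png",cv2.resize(b[120:260,160:310],None,fx=4,fy=4,interpolation=2))
E
```

```text
t 10.95 pos [508.17 -71.56 132.49] rpy [179.89  -0.07  73.69] w 49.94232789050192 F [0.04 0.05 0.28]
q [ 0.56  0.68 -0.73  1.98  0.67  0.74  0.71]
slide [-2.04 -1.37 52.49]
turn [ 0.11 -0.07 -0.11]
```

View pics/z7.png

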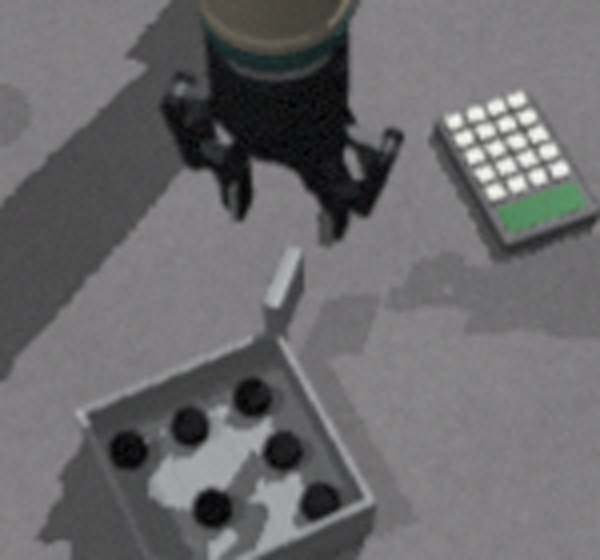

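The lug top at crop (285,275) lies under the midpoint of the jaws. Descending.

Emit:
play_rows(targets=[{"slide": [-2,-1.4,20],"turn": [0,0,0],"hand": 50},{"slide": [0,0,25],"turn": [0,0,0],"hand": 50},{"slide": [0,0,20],"turn": [0,0,0],"hand": 50},{"slide": [0,0,10],"turn": [0,0,0],"hand": 50},{"slide": [0,0,0],"turn": [0,0,0],"hand": 50}])

```text
clock: 11.62
eef_pos: [505.0, -73.6, 56.8]
tool_rot: [-3.142, -0.0, 1.287]
force: [-0.8, -0.5, -0.1]
width: 50.0
```

```bash
python3 go.py 506.4 -73.1 41 180 0 73.8;  python3 - <<'E'
from h import *
b,_=get_image("scene");cv2.imwrite("pics/z8.png",cv2.resize(b[120:260,160:310],None,fx=4,fy=4,interpolation=2))
E
```

```text
t 11.625 pos [505.04 -73.56  56.77] rpy [-180.     -0.01   73.72] w 49.99827444059292 F [-0.84 -0.53 -0.05]
q [ 0.48  0.78 -0.6   2.03  0.82  0.58  0.59]
slide [ 0.82  1.18 15.77]
turn [-0.   -0.01 -0.08]
```

View pics/z8.png

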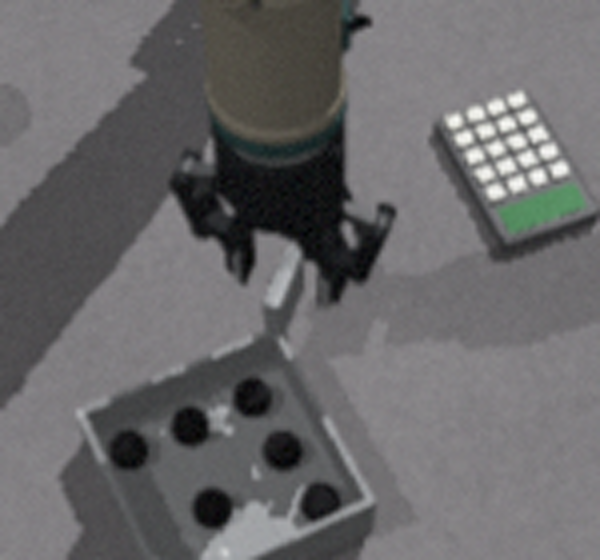

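Emit:
play_rows(targets=[{"slide": [0.8,1.2,10],"turn": [0,0,0],"hand": 50},{"slide": [0,0,5.5],"turn": [0,0,0],"hand": 50},{"slide": [0,0,0],"turn": [0,0,0],"hand": 25},{"slide": [0,0,0],"turn": [0,0,0],"hand": 20}])

```text
clock: 12.18
eef_pos: [506.1, -73.5, 41.4]
tool_rot: [3.141, -0.0, 1.286]
force: [0.5, -0.4, 0.3]
width: 20.0
```

Emit:
play_rows(targets=[{"slide": [0,0,0],"turn": [0,0,0],"hand": 15},{"slide": [0,0,0],"turn": [0,0,0],"hand": 12},{"slide": [0,0,0],"turn": [0,0,0],"hand": 8},{"slide": [0,0,0],"turn": [0,0,0],"hand": 4},{"slide": [0,0,0],"turn": [0,0,0],"hand": 4}])

```text
clock: 12.8
eef_pos: [506.0, -73.8, 41.6]
tool_rot: [3.141, 0.001, 1.286]
force: [-1.4, -1.6, 5.9]
width: 11.2
```

```bash
python3 go.py 506.4 -73.1 41 180 0 73.8;  python3 - <<'E'
from h import *
print(read_state()["torque"])
b,_=get_image("scene");cv2.imwrite("pics/scene9.png",b);cv2.imwrite("pics/z9.png",cv2.resize(b[140:280,160:310],None,fx=4,fy=4,interpolation=2))
E
```

```text
t 12.8 pos [506.04 -73.81  41.57] rpy [179.99   0.03  73.68] w 11.224958236292245 F [-1.37 -1.64  5.92]
q [ 0.46  0.81 -0.58  2.03  0.85  0.55  0.56]
slide [0.79 0.14 0.57]
turn [ 0.01  0.03 -0.12]
[-0.21137701  0.28221672 -0.0341499 ]
```

View pics/z9.png

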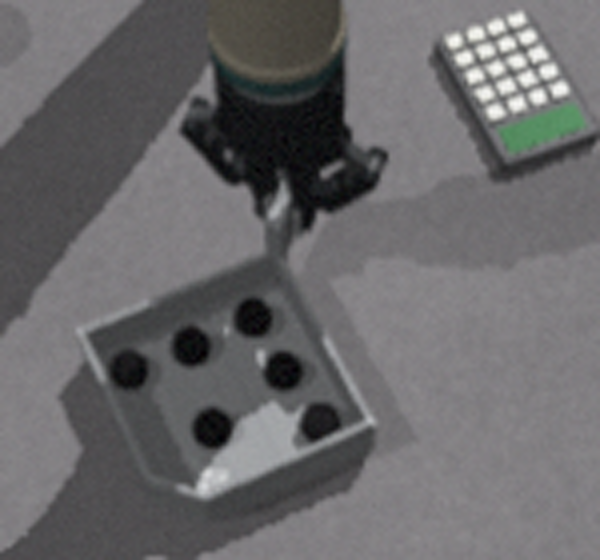

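The lug is firmly gripped at width 11.2, with the tray flat. Starting the tilt about the pour edge (TCP to edge: 200 mm along, 41 mm up).

Emit:
play_rows(targets=[{"slide": [0,0.7,-3.5],"turn": [1,0,0],"hand": 4},{"slide": [0,1.5,-7],"turn": [2,0,0],"hand": 4},{"slide": [0,1.5,-7],"turn": [2,0,0],"hand": 4},{"slide": [0,0,0],"turn": [0,0,0],"hand": 4}])

```text
clock: 13.35
eef_pos: [511.1, -74.7, 58.6]
tool_rot: [-3.055, -0.002, 1.285]
force: [0.4, 0.1, -1.9]
width: 11.4
```

```bash
cat > chk.py <<'E'
from h import *
from scipy.spatial.transform import Rotation as Ro
import sys
np.set_printoptions(precision=2,suppress=True)
s=read_state();R=Ro.from_euler("xyz",s["tool_rot"]).as_matrix()
# tray frame from hand: x=tool y, y=tool x, z=-tool z
X,Y,Z=R[:,1],R[:,0],-R[:,2]
e=s["eef_pos"]+200*X-41*Z
print("t",s["clock"],"tilt",np.degrees(np.arcsin(-X[2])),"edge by hand",e,"want 698,-129,0","F",s["force"],"T",s["torque"],"w",s["width"],"q",s["qpos"])
print("Y",Y)
b,_=get_image("scene");n=sys.argv[1];cv2.imwrite(f"pics/{n}f.png",b);cv2.imwrite(f"pics/{n}.png",cv2.resize(b[140:280,160:310],None,fx=4,fy=4,interpolation=2))
E
python3 chk.py a1
```

```text
t 13.35 tilt 4.962787387428849 edge by hand [ 698.84 -129.79    0.42] want 698,-129,0 F [ 0.39  0.1  -1.95] T [-0.09 -0.31  0.02] w 11.378192964903976 q [ 0.52  0.83 -0.67  1.93  0.72  0.73  0.7 ]
Y [0.28 0.96 0.  ]
```

View pics/a1.png

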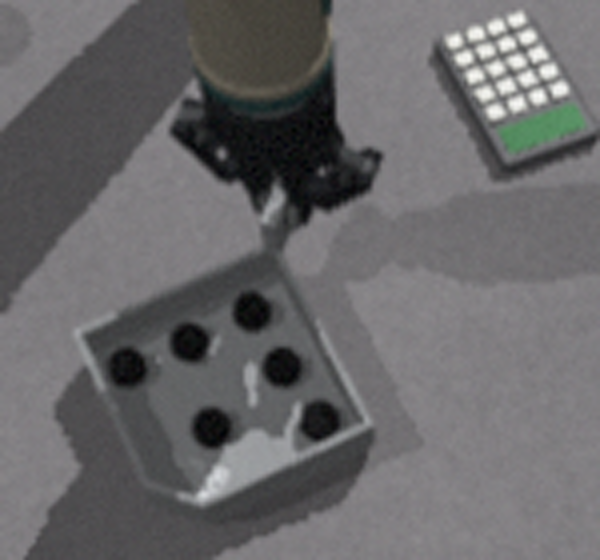

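The tray tilts with the hand, the edge holds at (699,-130,0), and the lug carries about 2 N, roughly half the weight. Continuing.

Emit:
play_rows(targets=[{"slide": [0,1.6,-7],"turn": [2,0,0],"hand": 4},{"slide": [0,2,-8.7],"turn": [2.5,0,0],"hand": 4},{"slide": [0,2,-8.7],"turn": [2.5,0,0],"hand": 4},{"slide": [0,2,-8.7],"turn": [2.5,0,0],"hand": 4},{"slide": [0,0,0],"turn": [0,0,0],"hand": 4}])

```text
clock: 14.02
eef_pos: [522.5, -78.1, 89.6]
tool_rot: [-2.889, -0.0, 1.286]
force: [0.5, -0.3, -4.0]
width: 11.6
```

```bash
python3 chk.py a2
```

```text
t 14.025 tilt 14.446130304155256 edge by hand [ 698.55 -129.69    0.05] want 698,-129,0 F [ 0.55 -0.34 -3.99] T [-0.11 -0.42 -0.04] w 11.563207777024108 q [ 0.56  0.89 -0.75  1.73  0.56  1.03  0.87]
Y [0.28 0.96 0.  ]
```

View pics/a2.png

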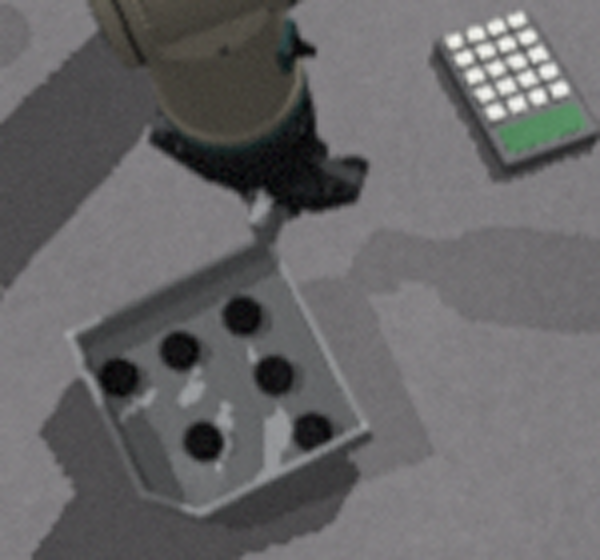

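Emit:
play_rows(targets=[{"slide": [0,0,0],"turn": [0,0,0],"hand": 4},{"slide": [0,0,0],"turn": [0,0,0],"hand": 4}])

```text
clock: 14.32
eef_pos: [521.4, -78.0, 90.1]
tool_rot: [-2.888, 0.0, 1.287]
force: [0.9, 1.5, -2.5]
width: 11.4
```

```bash
python3 chk.py a3
```

```text
t 14.325 tilt 14.513657108851229 edge by hand [ 697.42 -129.43    0.27] want 698,-129,0 F [ 0.94  1.5  -2.54] T [-0.04 -0.34  0.01] w 11.358860518461737 q [ 0.56  0.89 -0.75  1.73  0.56  1.03  0.87]
Y [ 0.28  0.96 -0.  ]
```

View pics/a3.png

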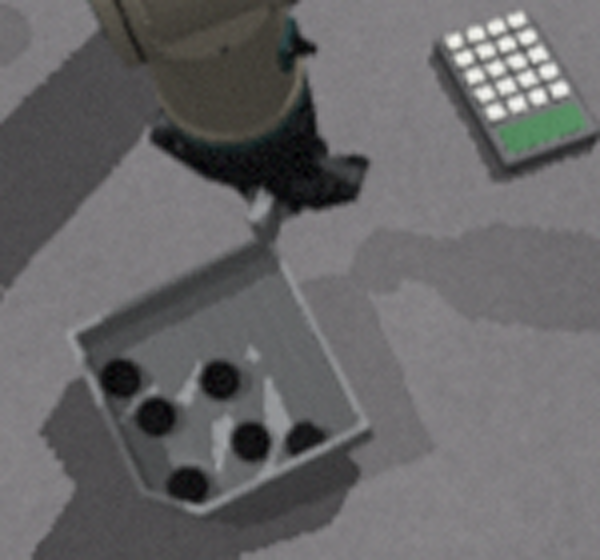

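Caps are sliding to the clipped corner and two cling at the side walls, at (120,378) and (305,437). The lug load is 2.5 N, so the edge is bearing. Tilting further.

Emit:
play_rows(targets=[{"slide": [0,1.6,-7],"turn": [2,0,0],"hand": 4},{"slide": [0,1.6,-7],"turn": [2,0,0],"hand": 4},{"slide": [0,1.6,-7],"turn": [2,0,0],"hand": 4},{"slide": [0,1.6,-7],"turn": [2,0,0],"hand": 4},{"slide": [0,1.6,-7],"turn": [2,0,0],"hand": 4}])

```text
clock: 15.0
eef_pos: [539.3, -83.5, 120.8]
tool_rot: [-2.712, 0.0, 1.287]
force: [-0.1, 0.5, -3.5]
width: 11.1
```

Emit:
play_rows(targets=[{"slide": [0,0,0],"turn": [0,0,0],"hand": 4},{"slide": [0,0,0],"turn": [0,0,0],"hand": 4},{"slide": [0,0,0],"turn": [0,0,0],"hand": 4}])

```text
clock: 15.38
eef_pos: [539.2, -83.3, 120.8]
tool_rot: [-2.714, 0.0, 1.287]
force: [-0.1, -0.5, -4.2]
width: 11.1
```

```bash
python3 chk.py a4
```

```text
t 15.375 tilt 24.52673230085427 edge by hand [ 697.57 -129.59    0.47] want 698,-129,0 F [-0.06 -0.52 -4.16] T [-0.12 -0.46 -0.08] w 11.116451833177942 q [ 0.53  0.96 -0.76  1.49  0.46  1.33  0.97]
Y [ 0.28  0.96 -0.  ]
```

View pics/a4.png

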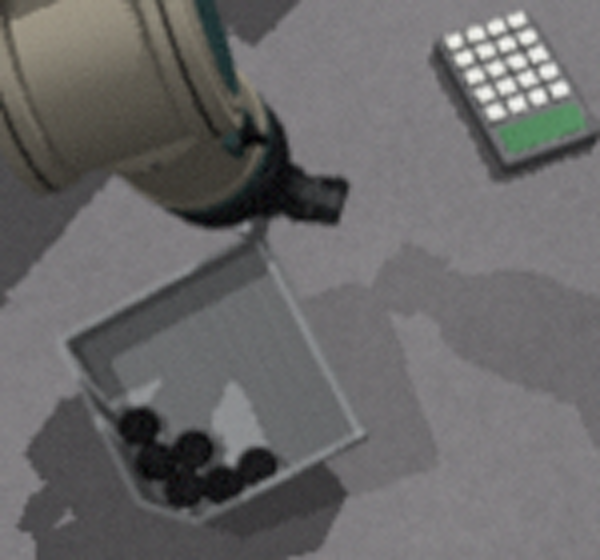

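Emit:
play_rows(targets=[{"slide": [0,0.4,0.9],"turn": [0,0,0],"hand": 4},{"slide": [0,0.4,0.9],"turn": [0,0,0],"hand": 4},{"slide": [0,0,0],"turn": [0,0,0],"hand": 4},{"slide": [0,0,0],"turn": [0,0,0],"hand": 4}])

```text
clock: 15.92
eef_pos: [539.4, -83.1, 119.4]
tool_rot: [-2.713, 0.0, 1.287]
force: [-4.3, 0.9, 2.3]
width: 10.9
```

```bash
python3 chk.py a5
```

```text
t 15.925 tilt 24.556300511402693 edge by hand [ 697.67 -129.36   -0.98] want 698,-129,0 F [-4.25  0.9   2.31] T [-0.04  0.26  0.05] w 10.898909128202359 q [ 0.53  0.96 -0.76  1.49  0.46  1.33  0.97]
Y [ 0.28  0.96 -0.  ]
```

View pics/a5.png

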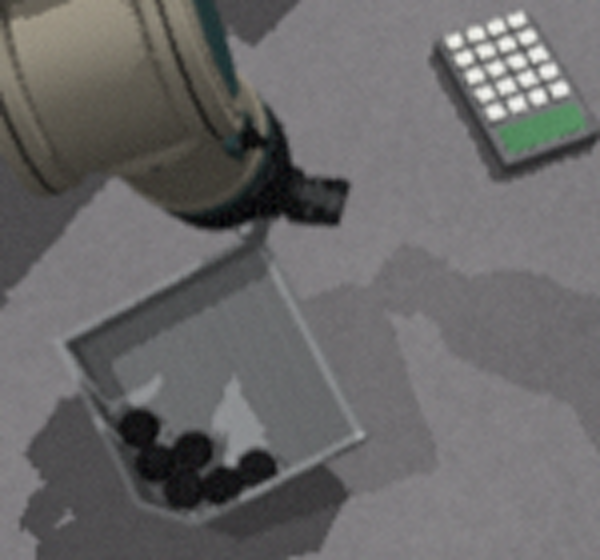

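Now the corner is clearly on the bench, with 2.3 N of push from below. I keep this bias and tilt further.

Emit:
play_rows(targets=[{"slide": [0,1.5,-6.9],"turn": [2,0,0],"hand": 4},{"slide": [0,1.5,-6.9],"turn": [2,0,0],"hand": 4},{"slide": [0,1.5,-7],"turn": [2,0,0],"hand": 4},{"slide": [0,1.5,-7],"turn": [2,0,0],"hand": 4},{"slide": [0,0,0],"turn": [0,0,0],"hand": 4}])

```text
clock: 16.6
eef_pos: [558.2, -88.4, 140.5]
tool_rot: [-2.576, -0.001, 1.286]
force: [-1.6, -0.1, 0.7]
width: 11.4
```

Emit:
play_rows(targets=[{"slide": [0,0,0],"turn": [0,0,0],"hand": 4},{"slide": [0,0,0],"turn": [0,0,0],"hand": 4},{"slide": [0,0,0],"turn": [0,0,0],"hand": 4}])

```text
clock: 16.98
eef_pos: [557.8, -88.7, 140.6]
tool_rot: [-2.576, -0.0, 1.286]
force: [0.5, 0.0, -2.2]
width: 11.1
```

```bash
python3 chk.py a6
```

```text
t 16.975 tilt 32.38978303948353 edge by hand [ 698.83 -129.95   -1.2 ] want 698,-129,0 F [ 0.49  0.01 -2.18] T [-0.21 -1.13  0.02] w 11.137402301691273 q [ 0.49  1.03 -0.75  1.29  0.4   1.57  1.03]
Y [0.28 0.96 0.  ]
```

View pics/a6.png

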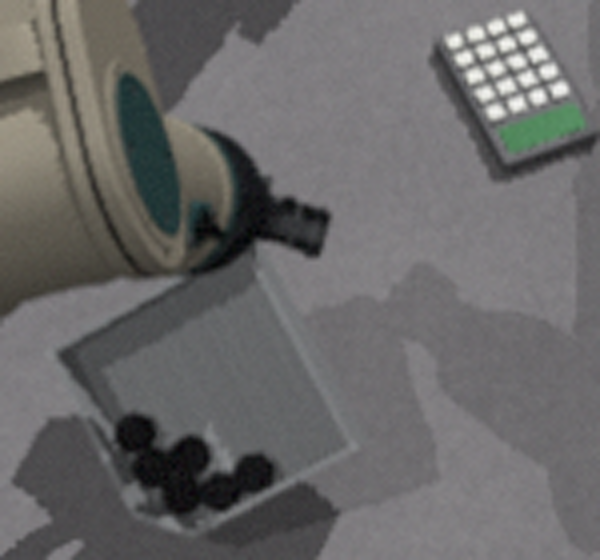

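```bash
cat > caps.py <<'E'
from h import *
from scipy.spatial.transform import Rotation as Ro
import sys
np.set_printoptions(precision=1,suppress=True)
s=read_state();R=Ro.from_euler("xyz",s["tool_rot"]).as_matrix()
X,Y,Z=R[:,1],R[:,0],-R[:,2];O=s["eef_pos"]+120*X-41*Z
def f(n,u,v,z):
    o,d=ray(n,u,v);k=(z-(o-O)@Z)/(d@Z);p=o+k*d-O;return np.array([p@X,p@Y])
P=[f("scene",(a+.5)/4-.5+160,(b+.5)/4-.5+140,16) for a,b in eval(sys.argv[1])]
print(np.array(P));from scipy.spatial.distance import pdist,squareform
print(squareform(pdist(P)))
E
python3 caps.py "[(135,432),(152,467),(181,493),(220,490),(255,472),(188,455)]"
```

```text
[[ 34.8 -37.9]
 [ 52.1 -21.8]
 [ 61.8  -0.1]
 [ 52.8  22.6]
 [ 35.9  40.3]
 [ 38.3  -2.2]]
[[ 0.  23.6 46.5 63.1 78.1 35.8]
 [23.6  0.  23.8 44.4 64.2 23.9]
 [46.5 23.8  0.  24.4 48.  23.6]
 [63.1 44.4 24.4  0.  24.5 28.7]
 [78.1 64.2 48.  24.5  0.  42.6]
 [35.8 23.9 23.6 28.7 42.6  0. ]]
```

Caps have nested in the clipped corner: tray x is 35 to 62 mm, and each touches its neighbours at about 24 mm. Now I check that the corner is really on the bench.

Run:
```python
from h import *
from scipy.spatial.transform import Rotation as Ro
s=read_state();R=Ro.from_euler("xyz",s["tool_rot"]).as_matrix()
X,Y,Z=R[:,1],R[:,0],-R[:,2];O=s["eef_pos"]+120*X-41*Z
im=cv2.imread("pics/a6f.png");b=cv2.resize(im[225:285,165:260],None,fx=8,fy=8,interpolation=2)
for off,c in ((0,(0,255,0)),(6,(0,0,255))):
  for p in [(80,19,0),(80,-19,0),(80,19,40),(80,-19,40),(0,99,40),(0,-99,40)]:
    q=proj("scene",O+p[0]*X+p[1]*Y+p[2]*Z+[0,0,off]);cv2.circle(b,(int((q[0]-165+.5)*8),int((q[1]-225+.5)*8)),3,c,-1)
cv2.imwrite("pics/e1.png",b)
t,D=get_image("top");cv2.imwrite("pics/top_e.png",t)
```

```text
(no output)
```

View pics/e1.png

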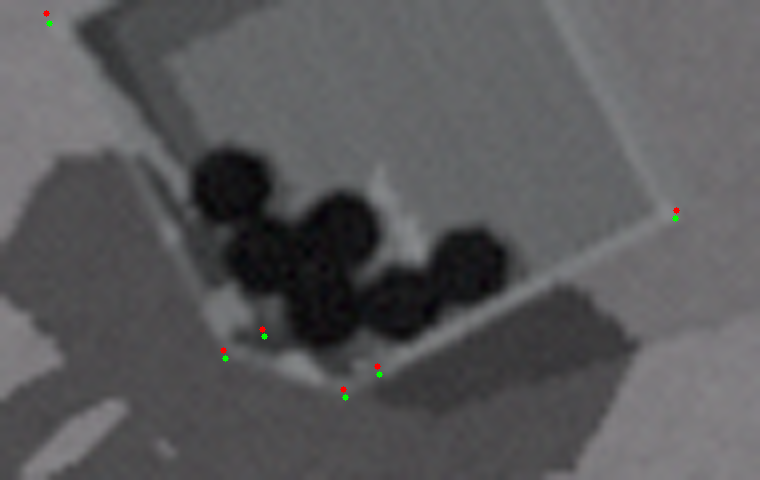

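View pics/top_e.png

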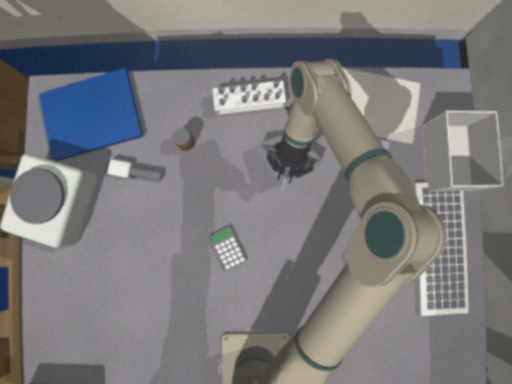

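Run:
```python
from h import *
from scipy.spatial.transform import Rotation as Ro
def T(pos,rpy):
    R=Ro.from_euler("xyz",rpy).as_matrix();X,Y,Z=R[:,1],R[:,0],-R[:,2];return pos+120*X-41*Z,X,Y,Z
s=read_state()
rows=[]
for f,(O,X,Y,Z) in (("scene9",T(np.array([506.0,-73.8,41.0]),[np.pi,0,1.286])),("a4f",T(np.array([539.2,-83.3,120.8]),[-2.714,0,1.287])),("a6f",T(s["eef_pos"],s["tool_rot"]))):
  im=cv2.imread(f"pics/{f}.png");b=cv2.resize(im[210:285,165:265],None,fx=7,fy=7,interpolation=2)
  for p in [(80,19,0),(80,-19,0),(80,19,40),(80,-19,40),(0,99,40),(0,-99,40)]:
    q=proj("scene",O+p[0]*X+p[1]*Y+p[2]*Z);cv2.circle(b,(int((q[0]-165+.5)*7),int((q[1]-210+.5)*7)),2,(0,255,0),-1)
  cv2.imwrite(f"pics/ov_{f}.png",b)
```

```text
(no output)
```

View pics/ov_scene9.png

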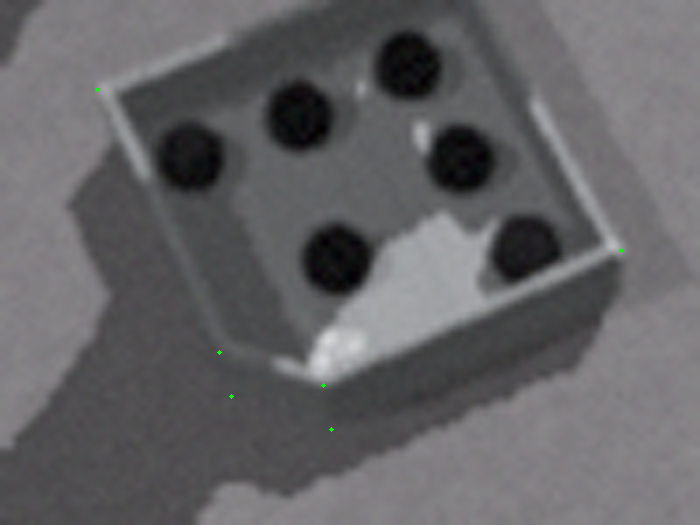

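View pics/ov_a4f.png

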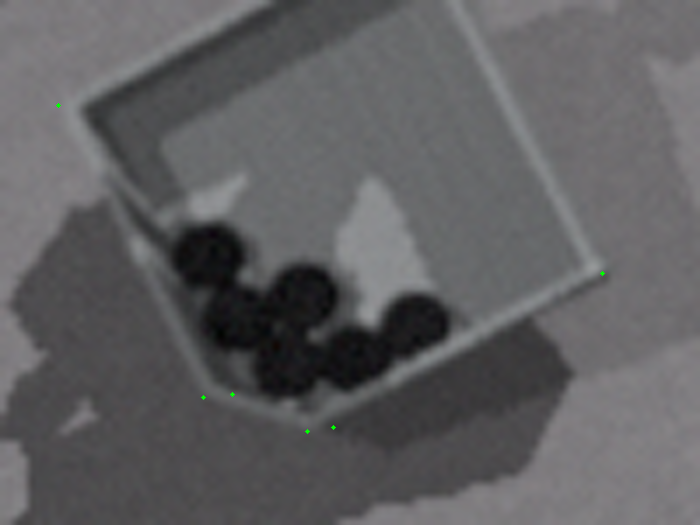

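View pics/ov_a6f.png

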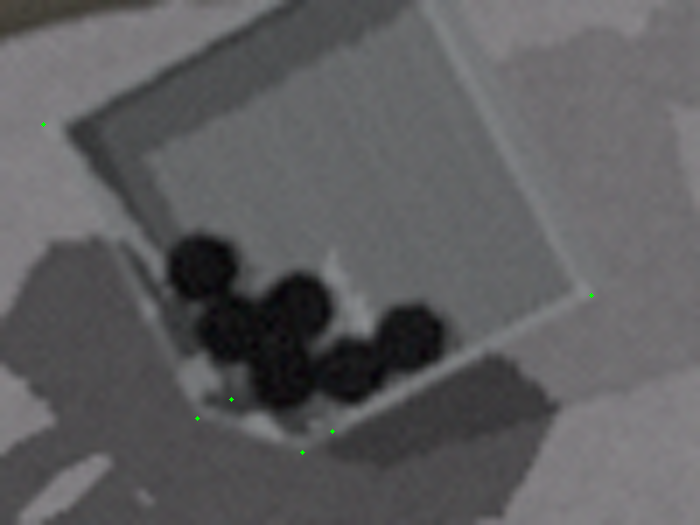

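Prediction and view agree within a pixel or so (about 3 mm), which can't settle the contact, so I test it by pressing down slightly.

Emit:
play_rows(targets=[{"slide": [0,0.5,0.8],"turn": [0,0,0],"hand": 4},{"slide": [0,0,0],"turn": [0,0,0],"hand": 4},{"slide": [0,0,0],"turn": [0,0,0],"hand": 4},{"slide": [0,0,0],"turn": [0,0,0],"hand": 4}])

```text
clock: 17.58
eef_pos: [557.3, -88.5, 140.1]
tool_rot: [-2.574, -0.0, 1.286]
force: [-0.6, 0.2, 1.7]
width: 11.2
```

```bash
python3 chk.py a7
```

```text
t 17.575 tilt 32.498851041051175 edge by hand [ 698.05 -129.62   -1.94] want 698,-129,0 F [-0.59  0.2   1.7 ] T [-0.24 -0.73  0.  ] w 11.205595654884702 q [ 0.49  1.04 -0.75  1.29  0.4   1.57  1.03]
Y [0.28 0.96 0.  ]
```

The net force is now upward (+1.7 N), more than cancelling the tray's weight, so the corner bears on the bench. Last I hold for a moment and check the whole scene.

Emit:
play_rows(targets=[{"slide": [0,0,0],"turn": [0,0,0],"hand": 4},{"slide": [0,0,0],"turn": [0,0,0],"hand": 4},{"slide": [0,0,0],"turn": [0,0,0],"hand": 4},{"slide": [0,0,0],"turn": [0,0,0],"hand": 4},{"slide": [0,0,0],"turn": [0,0,0],"hand": 4}])

```text
clock: 18.25
eef_pos: [557.2, -88.4, 140.0]
tool_rot: [-2.574, -0.0, 1.286]
force: [-1.0, 0.3, 3.3]
width: 11.2
```

```bash
python3 chk.py a8
```

```text
t 18.25 tilt 32.51727999864807 edge by hand [ 697.91 -129.58   -2.11] want 698,-129,0 F [-1.02  0.26  3.3 ] T [-0.14 -0.51 -0.04] w 11.200987716135012 q [ 0.49  1.04 -0.75  1.29  0.4   1.57  1.03]
Y [0.28 0.96 0.  ]
```

View pics/a8f.png

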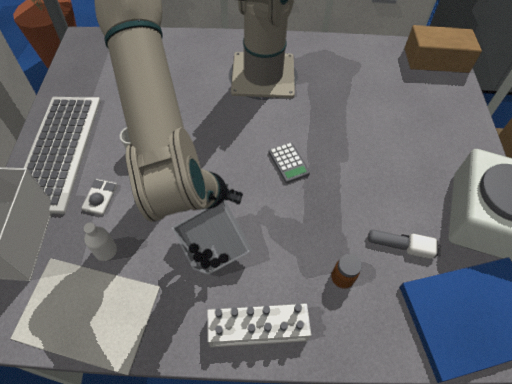

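View pics/a8.png

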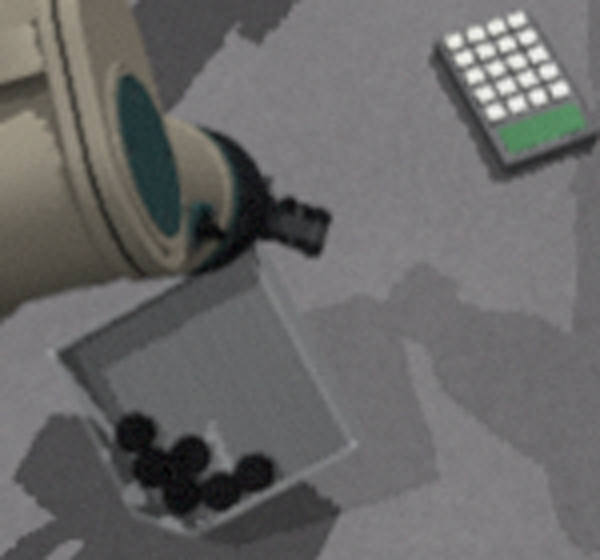

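All six caps sit packed in the clipped corner, at crop (135–255, 432–493). The bottle, trackball, calculator, scanner and jar are at their original pixels. The arm hides most of the cup; only its left rim shows, in the original spot. Handing in.

```bash
python3 -c "
from cell import *
print(finish_job())"
```

```text
the job is handed in; nothing more can be done
None
```

I put the stray cap into the flat tray, gripped the tray by its lug, and tipped it to about 32.5° on the clipped corner. I handed the job in at 18.3 s, still holding it there.

**Caps:** All six are packed in the clipped corner, at tray x of about 35 to 62 mm, with each touching its neighbours. They were steady between my last pictures, and none spilled.

**Corner on the bench:** Camera overlays agreed with the expected position only to about 3 mm, which was too coarse to prove contact. At 24° the lug force suggested the corner might have been hovering by up to about 0.5 mm. I pressed down slightly to seat it, and again at the final tilt. The last force reading was 3.3 N net upward, so the corner was bearing on the bench when I finished.

**Other objects:** The bottle, jar, scanner, calculator and trackball are at their original pixels. The arm mostly hid the cup in the last picture, but the part that showed was in place.

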